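# Show the camera the target around the corner with an inspection mirror

## Task

Take the inspection mirror by its handle out of its slotted holder and hold it upright above the round boss at the corner of the L-shaped camera station, its centre level with the lens, turned so that the camera on one leg sees the ring target on the other leg in the middle of the mirror. Do not knock the mirror against the station, and leave the bottle, the beaker and the timer where they stand. Finish still holding the mirror steady in the air at that angle; do not put it down or let go.

Things in the scene. Friction and masses are not known exactly. Their poses are not given: they have to be found in the camera images.
- station: Camera station fixed to the bench: an aluminium L-shaped base plate 10 mm thick with two legs 60 mm wide at a right angle. The lens stands over one leg and the ring target over the other, both 150 mm from the corner and both facing the corner. Origin on the bench surface below the middle of the corner boss; z up; x points from the corner half-way between the two legs (45 degrees to each), y towards the target's side. Camera box and target plate are at most 145 mm tall.
- corner (a point): Centre of the top of the round steel boss (36 mm across, 14 mm above the bench) where the two legs of the station meet; the mirror is held above it. Axes as the station's.
- lens (a point): Centre of the front of the camera's black lens, 105 mm above the bench, looking level at the line above the corner boss, 150 mm away. Axes as the station's.
- target (a point): Centre of the ring target (black ring 40 mm across with a black dot) on the white upright plate, 105 mm above the bench, facing level to the line above the corner boss, 150 mm away. Axes as the station's.
- holder: Grey slotted block fixed to the bench, 46 x 112 mm, 34 mm tall. Origin on the bench under its centre; the slot, 13 mm wide and 88 mm long, runs along its y; its floor is 6 mm above the bench. The mirror stands in it and lifts straight out.
- mirror_face (a point): Centre of the silvered face of the inspection mirror (face 80 mm wide, 64 mm tall, in a black frame 84 x 68 x 10 mm, loose, 60 to 130 g). x is the direction in which the silvered face looks (square to the face), y along its width, z up along the handle. It lies 89 mm below mirror_grip and 5.5 mm in front of it along x. The frame's lower edge is 34 mm below this point.
- mirror_grip (a point): Centre of the mirror's black handle, a square upright bar 18 x 18 mm and 70 mm tall rising above the frame (35 mm up and down from this point); the frame's top edge is 55 mm below this point. Axes as mirror_face; any two opposite sides can be gripped from above.
- sample_bottle: White sample bottle with red screw cap, 70 mm across, 106 mm tall, loose bystander. Origin under its centre.
- beaker: White plastic beaker, 62 mm across, 72 mm tall, loose bystander. Origin under its centre.
- timer: Flat bench timer, 66 x 62 x 19 mm, loose bystander. Origin under its centre.
Things that resemble listed ones, but are neither listed nor needed, are in the scene too. There is more than one size of the part that bears mirror_face; the job needs the largest.

How it is judged (in metres and radians):
On the way, in this order (a step that is already met when the one before it is completed fails the run):
1. the mirror is lifted out of its holder in the gripper (height (world z) of mirror_face above 0.08 m and contact force between mirror and holder below 0.05 N and contact force between the fingers and mirror above 0.5 N), for 0.1 s.
2. the mirror is held steady above the corner boss, angled so that the camera sees the target in it (horizontal distance between mirror_face and corner below 0.018 m and z of mirror_face in the frame of station between 0.09 and 0.12 m and angle between the x axis of mirror_face and the x axis of station, either way round below 0.1 rad and x of each of lens, target in the frame of mirror_face above 0.05 m and angle between mirror_face's own z axis and vertical below 0.12 rad and contact force between the fingers and mirror above 0.5 N and contact force between mirror and station below 0.05 N and contact force between mirror and holder below 0.05 N and linear speed of mirror below 0.02 m/s and angular speed of mirror below 0.15 rad/s), for 0.8 s.
At the end, for the whole second after the job is handed in: Mirror held by the fingers, at rest, touching neither station nor holder: face centre within 18 mm of the line above the boss and 90 to 120 mm above the bench, silvered face within 0.10 rad of the direction half-way between lens and target legs, handle upright within 0.12 rad (all of step 2); the arm keeps its last pose, push and grip.
It fails at once if the sample bottle is moved more than 20 mm (distance of sample_bottle from where it was at the start of the episode above 0.02 m).
It fails at once if the beaker is moved more than 20 mm (distance of beaker from where it was at the start of the episode above 0.02 m).
It fails at once if the timer is moved more than 20 mm (distance of timer from where it was at the start of the episode above 0.02 m).
It fails at once if the mirror is knocked against the station (more than 2 N) (contact force between mirror and station above 2 N).
It also fails if it takes over 35 s, if anything falls off the work surface, if the arm or the gripper's body presses on something with over 40 N, if the wrist force passes 120 N, or if a joint passes its speed limit or range.

## Robot

A 6-joint arm with a two-finger parallel gripper is mounted at the origin on a cart in front of the work surface, level with it; the furniture and walls round the work are solid. World frame = base frame: x ahead of the robot, y to its left, z up, the work surface at z = 0. Lengths are in mm, angles in rad, forces in N, time in s.
With the tool pointing down it reaches from about 250 to 775 mm from the base axis. Payload 4 kg.
Tool frame: the origin (TCP) lies at the very end of the fingers, on their centre line; the grasp point (between the pads) lies bot.pinch_z behind it (bot.pinch_z is the distance from the TCP to the grasp point, in mm); z points along the fingers, y is the line along which they close (so a half turn about z gives the same grasp; the last joint's range is limited). The gripper opens to 94 mm and grips with 3 to 60 N. Pads are 16 mm wide; open, the fingers measure 119 mm over their backs; the gripper's body (75 mm by 177 mm) begins 78 mm behind the grasp point.
Start: joints at [-1.274, 0.087, 1.371, -0, 1.684, -0.103], TCP at [214.078, -506.647, 205.506] pointing down, gripper open.
Joint ranges: [-3.1, 3.1], [-0.76, 2.03], [0.27, 2.55], [-1.08, 4.22], [0.17, 2.65], [-2.57, 2.57]. Speed limits (rad/s): [2.79, 2.79, 3.14, 3.14, 3.14, 3.14].

## Interface

Orientations are given as a rotation vector (axis times angle).
In Python, from rig import get_state, grab_frame, camera_model, order, bot gives the robot as it stands.
- The arm moves only by the shell command python3 -m pendant 'ROWS' [FORCE]. ROWS is JSON, a list of rows, each a list of 3 entries, a list of its own where there are three numbers: the shift along the tool's x, y, z as a fraction of full scale, then the turn, a rotation vector about the tool's x, y, z as a fraction of full scale, then the opening, from -1 (shut) to 1 (fully open). A call has 1 to 8 rows; each row is the pose to reach, as a shift and turn from the pose commanded when the call began, along the tool's axes at that moment; what a row does not reach only later rows make up. Full scale, the value 1, is 300 mm for a shift and 90 degrees for a turn. A row lasts 1/8 s, in which the tool goes at most 62.5 mm and 10.7 degrees, less where a joint would pass 70% of its speed; a pose out of reach is approached as far as the arm can. A call with a number of a shift or a turn outside -1 to 1 is refused whole. A call with a gripper value outside its range is refused whole. The fingers move at their own pace and stop on an object; FORCE is the grip in N (left out, the last holds). Time passes only in rows, so rows that repeat a pose let the fingers close. It gives the time, the measured TCP pose, the force, the opening and the grip force at its end, in the units of the state.
- get_state(): the state, without advancing time (a new reading comes with each control period).
- grab_frame(name): name is "scene" or "side" or "wrist"; returns (picture, depth): 480x640x3 uint8, red, green, blue; 480x640 float32, mm along the optical axis (not along the pixel's ray), 0 where there is no reading.
- camera_model(name): a dict with "fx", "fy", "cx", "cy" (pixels), "R" (3x3) and "t" (3): a world point X has camera coordinates R X + t; the wrist camera has in their place "T_tool_cam" (4x4, takes a point from camera to tool coordinates, whose origin is the TCP and whose axes are the flange's). Camera axes: x right, y down, z forward; pixel columns grow to the right and rows downward; lengths in mm; the calibration is good to about 2 mm. A picture is of the moment at which its call begins: read the wrist's pose just before it. camera_model takes no time and is no camera call.
- order.close_job(): hands the job in; it is judged then, once.
The state is a dict: "time": time; "q": joint angles; "joint_velocities": joint speeds; "effort": joint torques, N m; "tool_pos": TCP position; "ee_rot": TCP orientation; "force": force on the tool from outside, world axes, zero at the start; "torque": the same for the moment, N m; "finger_gap": opening from 0.0 (shut) to 1.0 (fully open); "grip_force": force on a finger pad.
Only numpy, scipy, OpenCV 4.12 (cv2) and the standard library are available. Lean on these libraries where they do the work, as an engineer would, in place of code of your own. Each camera call takes 0.05 s, during which the arm holds its last target. There are 200 camera calls.

## Working session

There is one attempt and no reset: what is moved stays moved. The work goes in short steps, Python scripts to look and compute and a shell command to move; the robot and the scene stay as the last step left them, time stands still between calls to the robot, and variables do not carry over. Pictures are saved under pics/ and viewed, at most 10 in all, crops included, and the job is handed in when it is done.

```bash
mkdir -p pics; cat > h.py <<'E'
import numpy as np, cv2
from rig import get_state, grab_frame, camera_model, order, bot
from scipy.spatial.transform import Rotation as Rn
def cam(name):
    m=camera_model(name)
    if name=="wrist":
        s=get_state(); T=np.array(m["T_tool_cam"]); R=Rn.from_rotvec(s["ee_rot"]).as_matrix()
        Rc=R@T[:3,:3]; c=R@T[:3,3]+np.array(s["tool_pos"])
    else:
        R=np.array(m["R"]); Rc=R.T; c=-R.T@np.array(m["t"])
    return m,Rc,c
def cloud(m,Rc,c,d):
    v,u=np.mgrid[:480,:640]
    P=np.stack([(u-m["cx"])/m["fx"]*d,(v-m["cy"])/m["fy"]*d,d],-1)
    return P@Rc.T+c
def shot(name,tag):
    C=cam(name); im,d=grab_frame(name)
    cv2.imwrite(f"pics/{tag}.png",im[:,:,::-1]); W=cloud(*C,d); W[d<=0]=np.nan
    np.savez(f"{tag}.npz",im=im,d=d,W=W,Rc=C[1],c=C[2]); return im,d,W
E
python3 - <<'E'
from h import *
s=get_state();print(s["tool_pos"],s["ee_rot"],bot.pinch_z,s["finger_gap"])
for n in("scene","side"):shot(n,n+"0")
E
```

```text
[ 213.90896863 -506.08445154  204.31973267] [-3.07689780e+00 -6.23443819e-01  3.49014772e-04] 18.8 1.001781459624418
```

View pics/scene0.png

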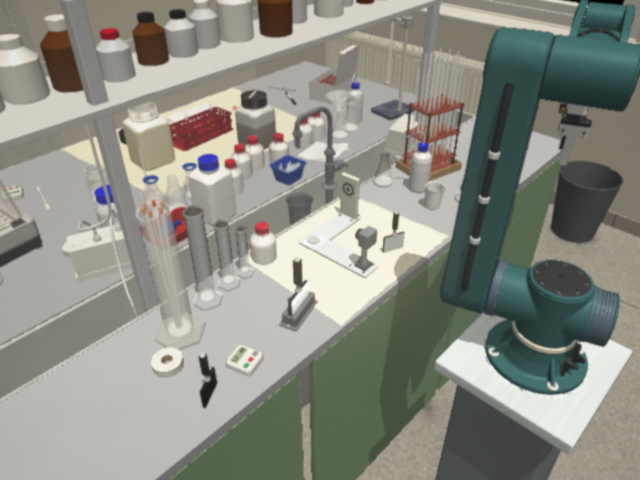

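View pics/side0.png

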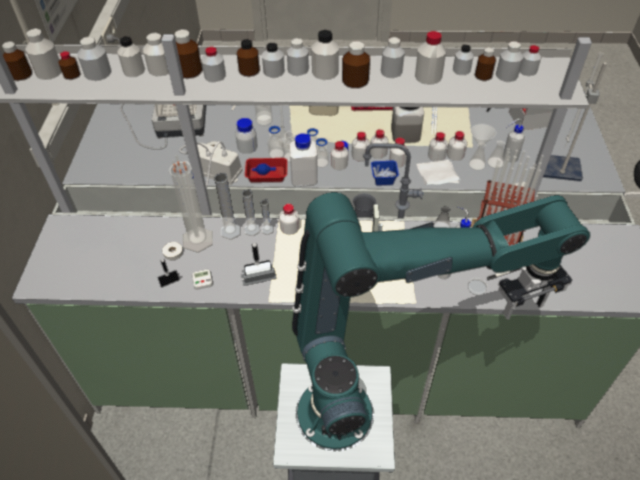

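The scene view shows the holder with its mirror at about (297,305). The station's boss is at (313,239), its camera at (366,245) and its target at (349,190). Smaller mirrors stand at (394,240) and (207,380). The side view shows the holder at (258,270), its mirror face towards the robot, with the arm covering the station.

```bash
python3 - <<'E'
from h import *
a=np.load("scene0.npz");W=a["W"]
for n,(u,v) in dict(handle=(297,268),handle2=(297,278),handleS=(396,220),handleO=(205,365),face=(300,298),boss=(313,239),cam=(366,245),camtop=(368,230),tgt=(349,190),plateTop=(350,177),bottle=(263,240),cap=(263,228),timer=(244,359),beaker=(433,195),holder=(298,318),bench=(330,285),tri=(394,242),legend1=(372,268),legend2=(355,218)).items():
    print(n,np.round(np.nanmedian(W[v-1:v+2,u-1:u+2].reshape(-1,3),0)))
b=np.load("side0.npz");W=b["W"]
for n,(u,v) in dict(handle=(256,250),face=(258,269),holder=(258,279)).items(): print(n,np.round(np.nanmedian(W[v-1:v+2,u-1:u+2].reshape(-1,3),0)))
for t,(x,y) in dict(scene0=(300,240),side0=(300,250)).items():
    im=cv2.imread(f"pics/{t}.png")
s=cv2.imread("pics/scene0.png");i1=cv2.resize(s[160:340,220:460],(800,600),interpolation=cv2.INTER_CUBIC)
cv2.imwrite("pics/crop1.png",i1)
E
```

```text
handle [457. 262. 146.]
handle2 [458. 262. 116.]
handleS [443. -87. 103.]
handleO [424. 547.  96.]
face [458. 255.  50.]
boss [626.  33.  15.]
cam [435.  46.  98.]
camtop [448.  24. 127.]
tgt [ 629. -118.  103.]
plateTop [ 628. -119.  144.]
bottle [659. 185.  76.]
cap [666. 176. 106.]
timer [439. 445.  15.]
beaker [ 480. -327.   50.]
holder [436. 285.  25.]
bench [475. 130.  -1.]
tri [445. -91.  29.]
legend1 [431.  18.  11.]
legend2 [ 608. -122.   15.]
handle [456. 250. 148.]
face [460. 254.  47.]
holder [444. 255.  17.]
```

View pics/crop1.png

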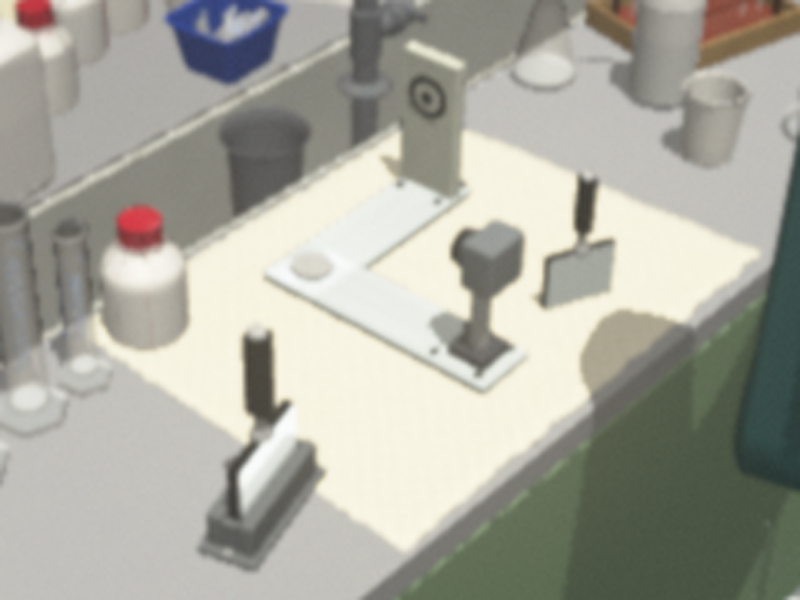

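The crop shows the boss at the L's corner. The camera leg runs toward -x and the target leg toward -y, and the silvered face of the holder mirror looks toward the robot. Next I check clearance near the path and work out the first move.

```bash
cat >> h.py <<'E'
def plan(p,az):
    """shift/turn fractions to put TCP at p, tool down, tool x at azimuth az deg"""
    s=get_state(); R=Rn.from_rotvec(s["ee_rot"]); t=np.array(s["tool_pos"])
    a=np.radians(az); x=np.array([np.cos(a),np.sin(a),0]); z=np.array([0,0,-1.])
    G=Rn.from_matrix(np.stack([x,np.cross(z,x),z],1))
    print("shift",np.round(R.inv().apply(np.array(p)-t)/300,4),"turn",np.round((R.inv()*G).as_rotvec()/(np.pi/2),4))
E
python3 - <<'E'
from h import *
for n in("scene0","side0"):
    W=np.load(n+".npz")["W"].reshape(-1,3)
    m=(W[:,0]>350)&(W[:,0]<900)&(W[:,1]>-300)&(W[:,1]<450)&(W[:,2]>150)
    k,c=np.unique((W[m]//60*60).astype(int),axis=0,return_counts=True)
    print(n,[(*map(int,i),int(j)) for i,j in zip(k,c) if j>5])
print(np.round(camera_model("wrist")["T_tool_cam"],2))
plan([350,-100,400],50); plan([400,255,400],90)
E
```

```text
scene0 [(420, 240, 120, 81), (600, 240, 120, 27), (600, 240, 180, 11), (600, 300, 120, 76), (600, 300, 180, 17), (600, 300, 240, 17), (600, 360, 120, 177), (600, 360, 180, 394), (600, 360, 240, 158), (660, -300, 480, 74), (660, -240, 480, 75), (660, -180, 480, 84), (660, -120, 480, 83), (660, -60, 480, 92), (660, 0, 480, 100), (660, 60, 480, 108), (660, 120, 480, 106), (660, 180, 480, 132), (660, 240, 120, 50), (660, 240, 180, 22), (660, 240, 480, 145), (660, 300, 120, 52), (660, 300, 180, 20), (660, 300, 240, 31), (660, 300, 480, 148), (660, 360, 120, 13), (660, 360, 180, 36), (660, 360, 240, 126), (660, 360, 480, 153), (660, 420, 480, 86), (720, -300, 480, 154), (720, -240, 480, 169), (720, -180, 480, 179), (720, -120, 480, 206), (720, -60, 480, 231), (720, -60, 540, 51), (720, 0, 480, 230), (720, 60, 480, 255), (720, 120, 480, 289), (720, 180, 480, 303), (720, 240, 480, 322), (720, 300, 480, 373), (720, 360, 480, 412), (720, 420, 480, 215), (780, -300, 480, 188), (780, -300, 540, 89), (780, -240, 120, 44), (780, -240, 180, 88), (780, -240, 240, 76), (780, -240, 480, 230), (780, -2
[... 3248 characters left out ...]
 11), (840, 60, 480, 139), (840, 60, 540, 202), (840, 60, 600, 114), (840, 120, 120, 19), (840, 120, 480, 176), (840, 120, 540, 315), (840, 120, 600, 85), (840, 180, 480, 60), (840, 180, 540, 192), (840, 180, 600, 75), (840, 240, 480, 118), (840, 240, 540, 262), (840, 240, 600, 106), (840, 300, 480, 182), (840, 300, 540, 71), (840, 360, 540, 11), (840, 360, 600, 20), (840, 420, 480, 53), (840, 420, 540, 95), (840, 420, 600, 103)]
[[   0.     -0.96   -0.28   81.25]
 [   1.      0.     -0.      0.29]
 [   0.     -0.28    0.96 -178.8 ]
 [   0.      0.      0.      1.  ]]
shift [ 0.9449 -1.0718 -0.6496] turn [-0.0012 -0.0004 -0.301 ]
shift [ 1.559  -2.097  -0.6475] turn [-0.001  -0.0008 -0.7455]
```

```bash
python3 -m pendant '[[[0.4,-0.4,-0.5],[0,0,-0.1],1],[[0.88,-1,-0.6],[0,0,-0.3],1],[[0.88,-1,-0.6],[0,0,-0.3],1],[[0.88,-1,-0.6],[0,0,-0.3],1],[[0.88,-1,-0.6],[0,0,-0.3],1],[[0.88,-1,-0.6],[0,0,-0.3],1],[[0.88,-1,-0.6],[0,0,-0.3],1],[[0.88,-1,-0.6],[0,0,-0.3],1]]'
python3 -c "
from h import *
plan([480,60,380],90)"
```

```text
time: 1.1
tool_pos: [341.4, -124.6, 387.6]
ee_rot: [2.84, 1.335, 0.005]
force: [-0.9, -0.5, -0.6]
finger_gap: 0.997
grip_force: 0.0
shift [ 0.7687 -0.0371  0.0262] turn [ 2.900e-03  2.000e-04 -4.406e-01]
```

```bash
python3 -m pendant '[[[0.77,-0.04,0.03],[0,0,-0.44],1],[[0.77,-0.04,0.03],[0,0,-0.44],1],[[0.77,-0.04,0.03],[0,0,-0.44],1],[[0.77,-0.04,0.03],[0,0,-0.44],1],[[0.77,-0.04,0.03],[0,0,-0.44],1],[[0.77,-0.04,0.03],[0,0,-0.44],1]]'
python3 -c "
from h import *
shot('wrist','w1')
plan([455,310,330],90)"
```

```text
time: 1.85
tool_pos: [479.9, 55.6, 375.6]
ee_rot: [-2.233, -2.209, 0.003]
force: [-0.0, -0.0, -0.6]
finger_gap: 0.998
grip_force: 0.0
shift [ 0.8477 -0.0922  0.1536] turn [-0.0004  0.0004 -0.0073]
```

View pics/w1.png

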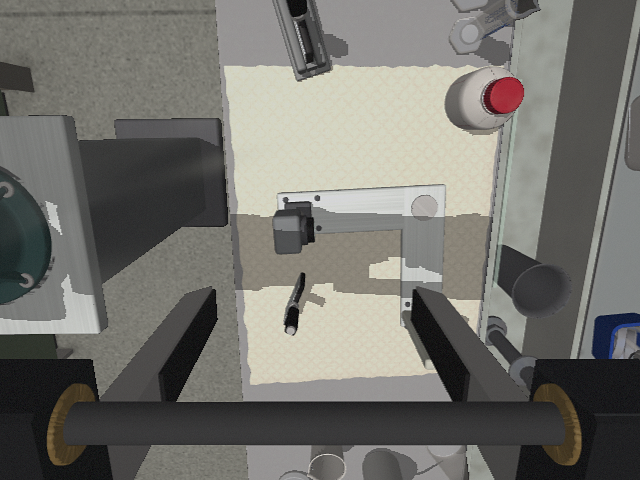

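The wrist picture shows the boss at about (425,207). The plate's outer edge runs from (277,193) to (444,185), and the end of the holder is at (312,70). I'll fit the station pose from this and move over the holder.

```bash
python3 -m pendant '[[[0.85,-0.09,0.15],[0,0,0],1],[[0.85,-0.09,0.15],[0,0,0],1],[[0.85,-0.09,0.15],[0,0,0],1],[[0.85,-0.09,0.15],[0,0,0],1],[[0.85,-0.09,0.15],[0,0,0],1],[[0.85,-0.09,0.15],[0,0,0],1]]'
python3 - <<'E'
from h import *
shot('wrist','w2')
a=np.load("w1.npz");m=camera_model("wrist");Rc,c,W=a["Rc"],a["c"],a["W"]
def ray(u,v,z):
    r=Rc@np.array([(u-m["cx"])/m["fx"],(v-m["cy"])/m["fy"],1]); return c+r*(z-c[2])/r[2]
g=cv2.cvtColor(a["im"],cv2.COLOR_RGB2GRAY)
for q in(cv2.HoughCircles(cv2.GaussianBlur(cv2.resize(g[175:240,385:465],None,fx=6,fy=6,interpolation=cv2.INTER_CUBIC),(5,5),1),cv2.HOUGH_GRADIENT,1,100,param1=60,param2=15,minRadius=60,maxRadius=100)[0]):
    u,v=385+(q[0]+.5)/6-.5,175+(q[1]+.5)/6-.5; print("boss px",u,v,q[2]/6,ray(u,v,14))
# outer edges by gradient, subpixel not needed
sat=cv2.cvtColor(a["im"],cv2.COLOR_RGB2HSV)[:,:,1]
P=[];
for u in range(325,400,3):   # first strong edge going down
    col=sat[170:210,u].astype(int); k=np.argmin(np.diff(col)); P.append(ray(u,170.5+k,10)[:2])
Q=[]
for v in range(222,290,3):
    row=sat[v,425:465].astype(int); k=np.argmax(np.diff(row)); Q.append(ray(425.5+k,v,10)[:2])
for n,S in(("camleg",P),("tgtleg",Q)):
    vx,vy,x0,y0=cv2.fitLine(np.float32(S),cv2.DIST_HUBER,0,.01,.01).ravel(); print(n,np.degrees(np.arctan2(vy,vx)),x0,y0)
H=W.reshape(-1,3); s=(H[:,2]>8)&(H[:,2]<12)&(np.hypot(H[:,0]-628,H[:,1]-33)<200)
print("lens-ish",np.nanmedian(W[222:238,306:311].reshape(-1,3),0))
E
```

```text
time: 2.65
tool_pos: [455.5, 311.0, 331.7]
ee_rot: [2.232, 2.21, -0.0]
force: [-0.1, -0.2, 0.3]
finger_gap: 1.002
grip_force: 0.0
boss px 423.33334 207.66667 12.849999 [628.21098044  34.45193487  14.        ]
camleg 2.5023198 543.55634 61.1935
tgtleg -87.723526 661.24384 -32.250305
lens-ish [473.43130238  30.90493797 118.01812287]
```

View pics/w2.png

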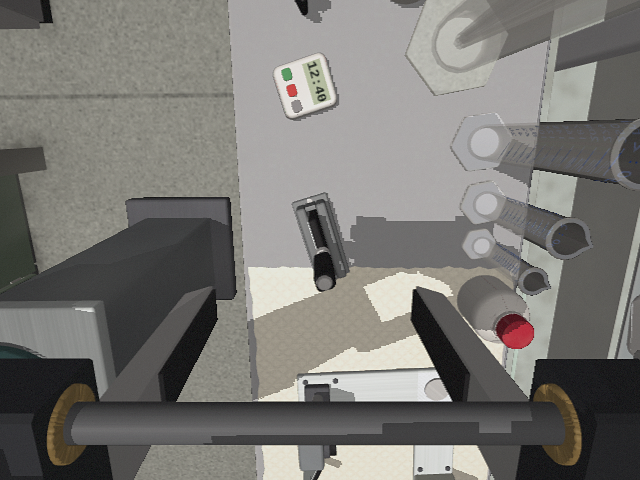

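This picture shows the handle's top at about (324,282), the holder lying from (310,200) to (338,272), and the timer at (305,85).

```bash
python3 - <<'E'
from h import *
H=np.load("w2.npz")["W"].reshape(-1,3)
r=np.hypot(H[:,0]-458,H[:,1]-258)<90
s=H[r&(H[:,2]>29)&(H[:,2]<38)]; q=cv2.minAreaRect(np.float32(s[:,:2])); print("holder",len(s),q)
t=H[r&(H[:,2]>110)]; print("ztop",t[:,2].max())
tt=t[t[:,2]>np.percentile(t[:,2],99)-6]; qt=cv2.minAreaRect(np.float32(tt[:,:2])); print("handle top",len(tt),qt)
f=H[r&(H[:,2]>55)&(H[:,2]<78)]; q2=cv2.minAreaRect(np.float32(f[:,:2])); print("frame top",len(f),q2)
fs=H[r&(H[:,2]>38)&(H[:,2]<66)]; vx,vy,x,y=cv2.fitLine(np.float32(fs[:,:2]),cv2.DIST_HUBER,0,.01,.01).ravel();print(np.degrees(np.arctan2(vy,vx)),x,y,len(fs))
for n in("scene0","side0"):
    W=np.load(n+".npz")["W"].reshape(-1,3); k=W[(np.hypot(W[:,0]-458,W[:,1]-258)<70)&(W[:,2]>110)]
    print(n,np.nanmedian(k,0),k[:,2].max())
E
```

```text
holder 1254 ((464.6948547363281, 258.01116943359375), (37.01171112060547, 99.09676361083984), 16.635644912719727)
ztop 454.27647292678995
handle top 11629 ((458.84228515625, 332.5004577636719), (15.7340726852417, 104.78894805908203), 89.61116790771484)
frame top 387 ((465.29052734375, 258.675537109375), (15.539316177368164, 82.21369934082031), 21.988235473632812)
-71.67588 463.43933 277.02576 95
scene0 [457.33068199 261.74482029 142.34103464] 169.50200982673334
side0 [456.74264666 253.70336703 146.8252013 ] 171.79672321935368
```

```bash
python3 - <<'E'
from h import *
H=np.load("w2.npz")["W"].reshape(-1,3)
r=np.hypot(H[:,0]-458,H[:,1]-258)<60
for lo,hi in((158,172),(130,155)):
    t=H[r&(H[:,2]>lo)&(H[:,2]<hi)]; print(len(t),t.mean(0),cv2.minAreaRect(np.float32(t[:,:2])))
for n in("scene0","side0"):
    W=np.load(n+".npz")["W"].reshape(-1,3); k=W[(np.hypot(W[:,0]-458,W[:,1]-258)<70)&(W[:,2]>160)]
    print(n,k.mean(0),len(k))
plan([461,258,240],107)
plan([461,258,112],107)
E
```

```text
346 [464.86813664 259.45918852 163.92723367] ((464.7891845703125, 258.2921447753906), (18.033714294433594, 17.262794494628906), 16.623498916625977)
168 [464.07624793 265.14959349 143.0424948 ] ((466.09722900390625, 263.15771484375), (10.480172157287598, 20.549501419067383), 76.72021484375)
scene0 [460.26819364 258.41068264 164.63244857] 51
side0 [460.04763726 253.50984292 165.83233839] 20
shift [-0.1745  0.0189  0.3075] turn [ 0.0008  0.0004 -0.1958]
shift [-0.1743  0.0184  0.7342] turn [ 0.0008  0.0004 -0.1958]
```

```bash
python3 -c "
from h import *
plan([464.8,258.3,110.5],106.6)"
python3 -m pendant '[[[-0.175,0.032,0.2],[0,0,-0.19],1],[[-0.175,0.032,0.3],[0,0,-0.19],1],[[-0.175,0.032,0.3],[0,0,-0.19],1]]'
python3 -c "
from h import *
plan([464.8,258.3,110.5],106.6)"
```

```text
shift [-0.1732  0.031   0.7392] turn [ 0.0008  0.0004 -0.1914]
time: 3.08
tool_pos: [462.9, 255.9, 237.8]
ee_rot: [-1.883, -2.51, 0.012]
force: [-0.3, 0.2, -0.4]
finger_gap: 1.0
grip_force: 0.0
shift [0.0067 0.0119 0.4242] turn [-0.0052  0.001  -0.0039]
```

```bash
python3 -m pendant '[[[0,0.003,0.18],[0,0,0],1],[[0,0.003,0.36],[0,0,0],1],[[0,0.003,0.42],[0,0,0],1],[[0,0.003,0.42],[0,0,0],1]]'
python3 -c "
from h import *
plan([464.8,258.3,110.5],106.6)"
```

```text
time: 3.58
tool_pos: [466.2, 259.9, 116.9]
ee_rot: [1.879, 2.517, 0.002]
force: [0.7, -0.6, 1.0]
finger_gap: 1.001
grip_force: 0.0
shift [-0.0037 -0.006   0.0212] turn [ 0.0009 -0.     -0.0008]
```

Centred well enough, so I'll close on the handle.

```bash
python3 -m pendant '[[[0,0,0.015],[0,0,0],1],[[0,0,0.015],[0,0,0],-0.4],[[0,0,0.015],[0,0,0],-1],[[0,0,0.015],[0,0,0],-1],[[0,0,0.015],[0,0,0],-1],[[0,0,0.015],[0,0,0],-1],[[0,0,0.015],[0,0,0],-1],[[0,0,0.015],[0,0,0],-1]]' 25
```

```text
time: 4.58
tool_pos: [465.3, 259.8, 110.9]
ee_rot: [1.877, 2.519, -0.0]
force: [-0.8, 0.1, -0.1]
finger_gap: 0.294
grip_force: 0.0
```

```bash
python3 -m pendant '[[[0,0,0],[0,0,0],-1],[[0,0,0],[0,0,0],-1],[[0,0,0],[0,0,0],-1],[[0,0,0],[0,0,0],-1]]' 25
```

```text
time: 5.08
tool_pos: [465.2, 259.8, 110.8]
ee_rot: [-1.877, -2.519, 0.0]
force: [0.2, -0.5, -0.9]
finger_gap: 0.191
grip_force: 25.0
```

```bash
python3 -m pendant '[[[0,0,-0.03],[0,0,0],-1],[[0,0,-0.08],[0,0,0],-1],[[0,0,-0.14],[0,0,0],-1],[[0,0,-0.19],[0,0,0],-1],[[0,0,-0.22],[0,0,0],-1],[[0,0,-0.22],[0,0,0],-1],[[0,0,-0.22],[0,0,0],-1]]'
python3 -c "
from h import *
shot('scene','s1')
im=cv2.imread('pics/s1.png');cv2.imwrite('pics/s1c.png',cv2.resize(im[160:340,220:460],(800,600)))
plan([546,146,178],130)
plan([628,34,178],137)"
```

```text
time: 5.95
tool_pos: [464.9, 259.6, 176.3]
ee_rot: [-1.877, -2.518, 0.002]
force: [0.9, 0.6, -1.4]
finger_gap: 0.189
grip_force: 25.0
shift [-0.4401  0.151  -0.0067] turn [-0.0011 -0.     -0.2599]
shift [-0.876   0.3062 -0.0068] turn [-1.100e-03 -1.000e-04 -3.377e-01]
```

View pics/s1c.png

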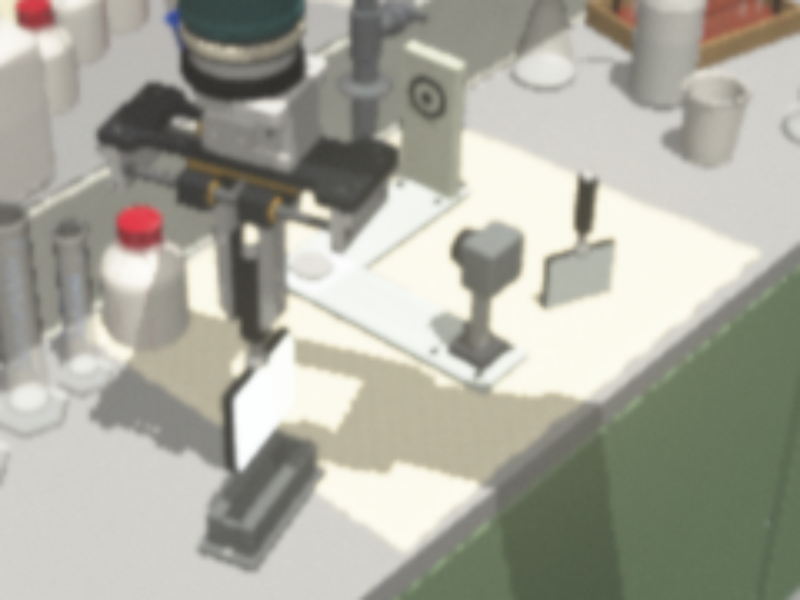

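The mirror is out, upright and clear of the holder. Now I carry it edgewise to the boss while turning it.

```bash
python3 -m pendant '[[[-0.06,0.022,0],[0,0,-0.05],-1],[[-0.17,0.063,0],[0,0,-0.12],-1],[[-0.3,0.112,0],[0,0,-0.19],-1],[[-0.43,0.16,0],[0,0,-0.25],-1],[[-0.56,0.209,0],[0,0,-0.3],-1],[[-0.69,0.258,0],[0,0,-0.342],-1],[[-0.8,0.3,0],[0,0,-0.342],-1],[[-0.865,0.323,0],[0,0,-0.342],-1]]'
python3 -m pendant '[[[0,0,0],[0,0,0],-1],[[0,0,0],[0,0,0],-1],[[0,0,0],[0,0,0],-1],[[0,0,0],[0,0,0],-1]]'
python3 - <<'E'
from h import *
plan([632,38.6,176],137.4)
im,d,W=shot('scene','s2');H=W.reshape(-1,3)
i2=cv2.imread('pics/s2.png');cv2.imwrite('pics/s2c.png',cv2.resize(i2[140:290,260:460],(800,600)))
r=(np.hypot(H[:,0]-630,H[:,1]-36)<50)
f=H[r&(H[:,2]>76)&(H[:,2]<134)]; print(len(f),f.min(0),f.max(0),f.mean(0))
vx,vy,x,y=cv2.fitLine(np.float32(f[:,:2]),cv2.DIST_HUBER,0,.01,.01).ravel();print(np.degrees(np.arctan2(vy,vx)),x,y)
E
```

```text
time: 7.0
tool_pos: [632.6, 37.3, 175.6]
ee_rot: [-1.143, -2.924, 0.001]
force: [0.7, -0.0, -0.9]
finger_gap: 0.184
grip_force: 25.0
time: 7.5
tool_pos: [632.0, 39.8, 177.3]
ee_rot: [1.139, 2.927, 0.0]
force: [0.5, 0.4, -0.8]
finger_gap: 0.19
grip_force: 25.0
shift [-0.0027 -0.0028  0.0044] turn [0.0002 0.0002 0.0007]
98 [594.46470458  14.33865849  76.11624113] [663.35886295  70.13678979 132.00807816] [612.5114717   56.48057137 104.24247663]
-39.301422 616.3394 53.930145
```

View pics/s2c.png

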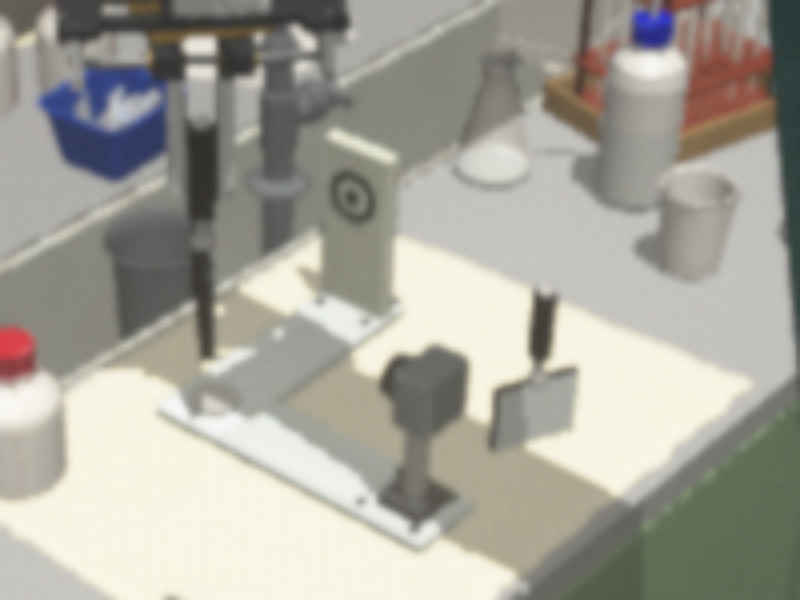

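The mirror hangs upright above the boss, edge-on to this camera, which matches the angle wanted. I'll let it dwell, then hand in.

```bash
python3 -m pendant '[[[0,0,0],[0,0,0],-1],[[0,0,0],[0,0,0],-1],[[0,0,0],[0,0,0],-1],[[0,0,0],[0,0,0],-1],[[0,0,0],[0,0,0],-1],[[0,0,0],[0,0,0],-1],[[0,0,0],[0,0,0],-1],[[0,0,0],[0,0,0],-1]]'
python3 -c "
from h import *
print(order.close_job())"
```

```text
time: 8.55
tool_pos: [632.3, 38.8, 176.9]
ee_rot: [1.142, 2.927, -0.0]
force: [0.2, -0.0, -1.5]
finger_gap: 0.19
grip_force: 25.0
the job is handed in; nothing more can be done
None
```

I handed the job in at 8.6 s with the mirror held steady and upright above the corner boss, its face about 105 mm above the bench and turned to the half-way angle; the judge's verdict was not shown.

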